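# Centre the teapot on its warmer stand

## Task

The small red teapot stands off-centre on its narrow white warmer stand. With the gripper's fingers, gently nudge the pot by its round belly until its foot sits upright in the middle of the stand, within 6 mm; do not lift it, do not touch its lid, handle or spout, and leave the tray, the glass cups and the sweet box where they are. Finish with the arm clear of everything.

Things in the scene. Friction and masses are not known exactly. Their poses are not given: they have to be found in the camera images.
- pot: Red glazed teapot, 0.27-0.42 kg, loose on the stand. Origin: centre of its foot's underside; z up, +x to the spout, -x to the handle. Flat foot 48 mm across; round belly, 88 mm across at its widest, 30 mm above the origin (82 at 43 mm, 74 at 13 mm). Slides when pushed at the belly with 0.7-1.8 N; tips if pushed near the top. Over 12 N on it is rough. Whole pot 72 mm high.
- pot_lid: The pot's lid (54 mm across, z 54 to 60 mm in the pot's frame) with its knob (16 mm across, up to z 72 mm); rigid part of the pot; same origin and axes as the pot. Not to be touched.
- pot_handle: The pot's loop handle, a 9 mm thick bar in the pot's x-z plane on its -x side, reaching to x = -77 mm, z 12 to 55 mm in the pot's frame; rigid part of the pot; same origin and axes as the pot. Not to be touched.
- pot_spout: The pot's spout on its +x side, up to 18 mm thick, reaching to x = +76 mm, z 15 to 58 mm in the pot's frame; rigid part of the pot; same origin and axes as the pot. Not to be touched.
- stand: White ceramic warmer stand with a blue band, fixed to the slab, round: a base disc 124 mm across and 10 mm high, and on it a concentric pillar 80 mm across whose flat slippery top is 45 mm above the origin. Origin: centre of its underside, on the slab's top (30 mm above the table). Its yaw means nothing.
- tray: Steel tray 200 x 140 x 20 mm with raised rims, loose on the slab beside the stand, carrying the two cups; origin centre of its underside. Leave alone.
- cup1: Clear glass cup, 66 mm across the rim, 70 mm high, standing in the tray; origin centre of its underside. Leave alone.
- cup2: The other clear glass cup, same size, standing in the tray; origin centre of its underside. Leave alone.
- sweets: Pill-shaped sweet box, about 106 x 41 x 24 mm, white with an orange flip lid (closed), loose on the slab; origin centre of its underside. Leave alone.
There are look-alikes about, which are no part of the job. Of the things that look like the pot, the largest one is meant.

How it is judged:
By the outcome, as a careful person would: the job done as asked, in the order asked, and still so for the second after the job is handed in, with the robot touching nothing.
It also fails if it takes over 64 s, if anything falls off the work surface, if the arm or the gripper's body presses on something with over 40 N, if the wrist force passes 120 N, or if a joint passes its speed limit or range.

## Robot

A 6-joint arm with a two-finger parallel gripper is mounted at the origin on the work surface. World frame = base frame: x ahead of the robot, y to its left, z up, the work surface at z = 0. Lengths are in mm, angles in degrees, forces in N, time in s.
With the tool pointing down it reaches from about 300 to 875 mm from the base axis. Payload 6.4 kg.
Tool frame: the origin (TCP) lies at the very end of the fingers, on their centre line; the grasp point (between the pads) lies 19 mm behind it; z points along the fingers, y is the line along which they close (so a half turn about z gives the same grasp; the last joint's range is limited). The gripper opens to 85 mm and grips with 20 to 120 N. Pads are 22 mm wide; open, the fingers measure 114 mm over their backs; the gripper's body (76 mm by 85 mm) begins 54 mm behind the grasp point. The pads swing forward as they close: fully open they stand 13 mm farther back than shut.
Start: joints at [-78.283, 10.359, 92.074, -0, 77.567, -11.82], TCP at [229.639, -527.169, 231.288] pointing down, gripper open.
Joint ranges: [-171.53, 171.53], [-51.25, 118.39], [17.06, 147.69], [-65.23, 245.23], [0, 150.52], [-178.68, 178.68]. Speed limits (degrees/s): [147.25, 147.25, 172.46, 180, 180, 180].

## Interface

Orientations are given as a 3x3 rotation matrix whose columns are the frame's x, y, z axes.
In Python, from rig import env gives the robot as it stands. The module is installed in compiled form; this text tells all that it offers.
- The arm moves only by the tool step_arm, never from a script. Its argument "moves" is a list of rows, each a list of 5 numbers: the opening, from 0 (shut) to 1 (fully open), then the shift along the tool's x, y, z in units of 0.025 m (1.0 is 0.025 m), then the turn about the tool's z in units of 0.12 rad (1.0 is 0.12 rad). A call has 1 to 5 rows; each row shifts and turns the commanded pose from where the row before left it, along the tool's axes as they then stand; what a row does not reach is not made up. A row lasts 1/8 s, in which the tool goes at most 62.5 mm and 10.7 degrees, less where a joint would pass 70% of its speed; a pose out of reach is approached as far as the arm can. A call with a number of a shift or a turn outside -1 to 1 is refused whole. A call with a gripper value outside its range is refused whole. The fingers move at their own pace and stop on an object; "newtons" is the grip in N (left out, the last holds). Time passes only in rows, so rows that do not move let the fingers close. It gives the time, the measured TCP pose, the force, the opening and the grip force at its end, in the units of the state.
- env.get_obs(): the state, without advancing time (a new reading comes with each control period).
- env.grab_frame(name): name is "scene" or "top" or "wrist"; returns the picture (400x640x3 uint8, red, green, blue); there is no depth.
- env.get_calibration(name): a dict with "intrinsics" (3x3 intrinsics, pixels), "rvec" (rotation vector, rad) and "tvec" (3), from world to camera coordinates, as OpenCV has them. Camera axes: x right, y down, z forward; pixel columns grow to the right and rows downward; lengths in mm; the calibration is good to about 2 mm. A picture is of the moment at which its call begins: read the wrist's pose just before it. get_calibration takes no time and is no camera call; for the wrist camera it gives the pose at the moment of the call.
- env.finish_job(): hands the job in; it is judged then, once.
Trained networks look in the newest picture that a camera, given by its name, has taken for a name from the list of things; names that differ only in an ending like _2 or _b are one class to them, and where a whole thing is asked for, a point or a joint stands for the part that bears it (a point fixed in the world has none). Each returns a list of dicts, best first, with "score" (0 to 1); they miss things now and then, are a little off and sometimes report something else, mostly with a low value. They report only what shows in the picture. A call takes as long as a camera call. They do not tell look-alikes from the thing itself.
- env.cut_out(camera, name): "region" (400x640 bool, what is visible of it) and "pixel" ([row, column] in pixels, amid what is visible of it).
- env.landmark_of(camera, name): "pixel" ([row, column] in pixels: a listed point, or the origin of a listed thing).
The state is a dict: "time_s": time; "qpos": joint angles; "joint_vel": joint speeds; "tau": joint torques, N m; "tcp_pos": TCP position; "tcp_rot": TCP orientation; "contact_force": force on the tool from outside, world axes, zero at the start; "ft_torque": the same for the moment, N m; "grip_width": opening from 0.0 (shut) to 1.0 (fully open); "grasp_force": force on a finger pad.
Only numpy, scipy, OpenCV 4.12 (cv2) and the standard library are available. Lean on these libraries where they do the work, as an engineer would, in place of code of your own. Each camera call takes 0.05 s, during which the arm holds its last target. There are 200 camera calls.

## Working session

There is one attempt and no reset: what is moved stays moved. The work goes in short steps, Python scripts to look and compute and a tool call to move; the robot and the scene stay as the last step left them, time stands still between calls to the robot, and variables do not carry over. Pictures are saved under pics/ and viewed, at most 10 in all, crops included, and the job is handed in when it is done.

Besides the shell and the picture viewer there is one more tool, called after "Call:" as name([rows], argument=value, ...), one row to a line, values as JSON. step_arm: Moves the arm, as the interface text tells. Shifts and turns lie within -1 to 1; 1 stands for 0.025 m of shift or 0.12 rad of turn. Its arguments: {"type":"object","properties":{"moves":{"type":"array","items":{"type":"array","items":{"type":"number"}}},"newtons":{"type":"number"}},"required":["moves"]}

```bash
mkdir -p pics; cat > h.py <<'E'
from rig import env
import numpy as np, cv2
def ray(cam,px):
    c=env.get_calibration(cam);K=np.array(c["intrinsics"]);R=cv2.Rodrigues(np.array(c["rvec"],float))[0];t=np.array(c["tvec"],float).ravel()
    d=R.T@np.linalg.solve(K,[px[1],px[0],1.]);return -R.T@t,d
def atz(cam,px,z):
    o,d=ray(cam,px);return o+d*(z-o[2])/d[2]
def proj(cam,P):
    c=env.get_calibration(cam);return cv2.projectPoints(np.array(P,float).reshape(-1,3),np.array(c["rvec"],float),np.array(c["tvec"],float),np.array(c["intrinsics"],float),None)[0].reshape(-1,2)
E
python3 - <<'E'
from h import *
ims=[]
for c in("scene","top"):
    im=env.grab_frame(c);cv2.imwrite(f"pics/{c}0.png",im[:,:,::-1])
    for n in("pot","stand","tray","cup1","sweets","pot_handle","pot_spout","pot_lid"):
        for r in env.cut_out(c,n)[:3]:
            m=r["region"];ys,xs=np.where(m)
            print(c,n,round(r["score"],2),np.round(r["pixel"]),"box",ys.min(),ys.max(),xs.min(),xs.max(),m.sum())
    for n in("pot","stand"):
        for r in env.landmark_of(c,n)[:3]:
            print(c,"LM",n,round(r["score"],2),np.round(r["pixel"],1),np.round(atz(c,r["pixel"],75 if n=="pot" else 30)))
    print(c,np.round(ray(c,[200,320])[0]))
E
```

```text
scene pot 0.97 [185. 305.] box 163 212 287 327 1248
scene pot 0.8 [124. 299.] box 107 133 289 312 403
scene pot 0.7 [296. 412.] box 276 307 393 435 936
scene stand 0.71 [222. 305.] box 200 239 279 334 1680
scene stand 0.51 [277. 225.] box 220 330 148 260 4327
scene tray 0.82 [278. 224.] box 221 330 148 260 4239
scene tray 0.19 [181. 304.] box 173 191 295 319 356
scene cup1 0.94 [280. 209.] box 259 304 187 225 1366
scene cup1 0.91 [246. 182.] box 225 267 162 201 1207
scene sweets 0.76 [146. 391.] box 134 159 372 414 669
scene pot_handle 0.6 [166. 313.] box 163 173 313 319 65
scene pot_handle 0.43 [281. 430.] box 275 284 425 436 71
scene pot_spout 0.39 [303. 397.] box 299 306 392 403 81
scene pot_lid 0.95 [181. 307.] box 174 190 295 319 347
scene pot_lid 0.8 [288. 415.] box 279 297 405 425 297
scene LM pot 0.93 [195.5 305.9] [561. -20.  75.]
scene LM pot 0.8 [129.3 299.2] [374. 115.  75.]
scene LM pot 0.77 [298.4 411.3] [875. -38.  75.]
scene LM stand 0.58 [214.7 307.5] [576. -30.  30.]
scene [1030. -388.  742.]
top pot 0.97 [ 92. 310.] box 83 107 290 331 584
top pot 0.81 [202. 322.] b
[... 210 characters left out ...]
195 335 346 66
top tray 0.91 [211. 413.] box 174 251 393 449 2995
top cup1 0.84 [232. 432.] box 221 246 414 443 605
top cup1 0.63 [190. 430.] box 179 204 415 444 603
top sweets 0.62 [213. 203.] box 190 231 189 213 664
top pot_handle 0.47 [204. 319.] box 185 222 293 347 1230
top pot_spout 0.67 [191. 340.] box 186 197 334 347 114
top pot_spout 0.63 [ 96. 327.] box 95 99 323 331 39
top pot_lid 0.61 [202. 317.] box 192 213 309 330 387
top pot_lid 0.54 [ 92. 313.] box 86 100 303 317 184
top LM pot 0.93 [207.5 319.8] [562. -22.  75.]
top LM pot 0.85 [307.9 242.8] [314. 165.  75.]
top LM pot 0.57 [ 93.8 310.9] [847.   3.  75.]
top LM stand 0.67 [203.1 327. ] [575. -41.  30.]
top [ 526.   -9. 1181.]
```

View pics/scene0.png

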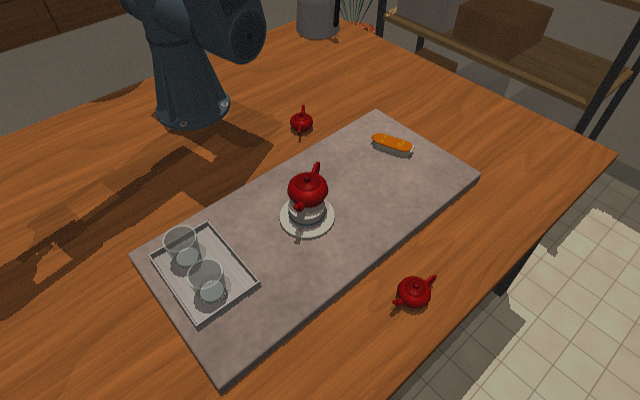

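View pics/top0.png

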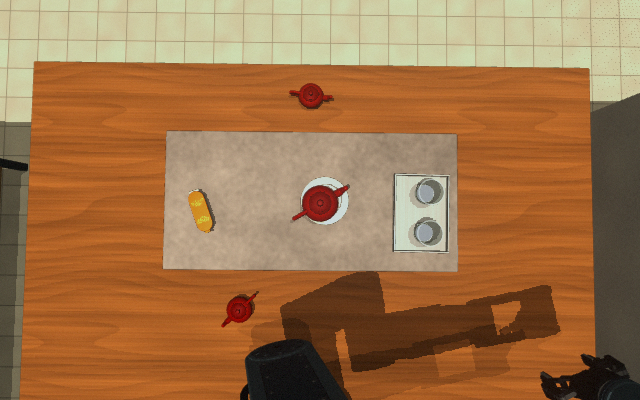

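Three red pots in the top view: (92,310), (202,320) and (310,239). The one at (202,320) is the largest and stands on the white stand, so I take it as the target and confirm it with a crop.

```bash
python3 - <<'E'
from h import *
im=cv2.imread("pics/top0.png");s=cv2.imread("pics/scene0.png")
a=cv2.resize(im[165:240,280:370],None,fx=5,fy=5,interpolation=cv2.INTER_CUBIC)
b=cv2.resize(s[155:245,265:345],(333,375),interpolation=cv2.INTER_CUBIC)
cv2.imwrite("pics/crop0.png",np.hstack([a[:,:450],b]))
o=env.get_obs();print(np.round(o["tcp_rot"],3),o["time_s"],o["grip_width"])
R,t=None,None
c=env.get_calibration("wrist");R=cv2.Rodrigues(np.array(c["rvec"],float))[0]
print("wrist cam in tool:",np.round(np.array(o["tcp_rot"]).T@(-R.T@np.array(c["tvec"]).ravel()-o["tcp_pos"])),"view dir tool",np.round(np.array(o["tcp_rot"]).T@R[2],2),"cam x in tool",np.round(np.array(o["tcp_rot"]).T@R[0],2),np.array(c["intrinsics"])[0,0])
E
```

```text
[[ 0.917  0.399  0.   ]
 [ 0.399 -0.917 -0.   ]
 [ 0.     0.    -1.   ]] 1.1 1.001693370542753
wrist cam in tool: [  68.   -0. -142.] view dir tool [-0.27 -0.    0.96] cam x in tool [0. 1. 0.] 294.80892804439526
```

View pics/crop0.png

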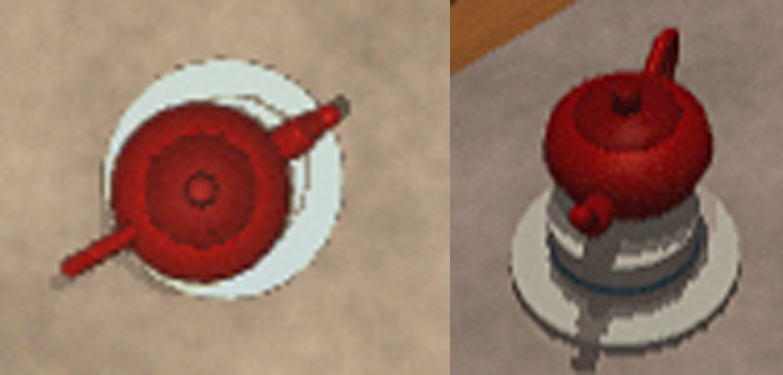

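The crop shows the large pot on the stand, belly circle centred near top pixel (203,320) and base disc near (201,324.6). The spout points to upper right and the handle to lower left.

```bash
cat > meas.py <<'E'
from h import *
from scipy.optimize import least_squares
# fit a horizontal circle of known radius & height to boundary pixels
def fitc(cam,pts,z,r,loss="soft_l1"):
    P=np.array([atz(cam,(p[1],p[0]),z)[:2] for p in pts])
    s=least_squares(lambda c:np.hypot(*(P-c).T)-r,np.median(P,0),loss=loss,f_scale=1.0)
    return s.x,np.median(abs(s.fun))
E
python3 - <<'E'
from meas import *
im=cv2.imread("pics/top0.png")
f=lambda px,z:np.round(atz("top",px,z),1)
print("belly",f((202.7,319.8),105),"disc",f((200.3,324.1),40), "knob",f((202.4,320),147))
print("spout tip",f((185.6,348.3),130),"handle end",f((218.5,293.5),120))
hsv=cv2.cvtColor(im,cv2.COLOR_BGR2HSV).astype(int)
red=((hsv[...,1]>150)&((hsv[...,0]<8)|(hsv[...,0]>172))).astype(np.uint8);red[:170]=0;red[240:]=0;red[:,:280]=0;red[:,370:]=0
b=cv2.morphologyEx(red,cv2.MORPH_OPEN,cv2.getStructuringElement(cv2.MORPH_ELLIPSE,(19,19)))
c=max(cv2.findContours(b,0,1)[0],key=cv2.contourArea)
m=cv2.moments(c);px=(m['m01']/m['m00'],m['m10']/m['m00']);print("belly mask",px,f(px,105),cv2.contourArea(c))
# disc edge: radial search from approx centre
g=hsv[...,1]; pts=[]
for a in np.radians(range(0,360,4)):
    rr=np.arange(20,28,.25);xs=324.1+rr*np.cos(a);ys=200.3+rr*np.sin(a)
    v=cv2.remap(hsv[...,1].astype(np.float32),xs.astype(np.float32)[None],ys.astype(np.float32)[None],1)[0]
    if v[:8].mean()<40:
        i=np.argmax(np.diff(v));pts.append((xs[i],ys[i]))
print("disc fit",fitc("top",pts,40,62),len(pts))
E
```

```text
belly [572.1 -21.4 105. ] disc [581.2 -33.1  40. ] knob [571.  -21.3 147. ]
spout tip [612.2 -88.1 130. ] handle end [533.3  41.  120. ]
belly mask (203.08161044613712, 319.7936162495466) [571.2 -21.4 105. ] 919.0
disc fit (array([580.32223481, -32.53711471]), np.float64(0.8720564927852053)) 56
```

Call:
step_arm([
  [0.6,0.96,-0.755,0,0],
  [0.6,0.96,-0.755,0,0],
  [0.6,0.96,-0.755,0,0],
  [0.6,0.96,-0.755,0,0],
  [0.6,0.96,-0.755,0,0],
], newtons=20)

```text
time_s: 1.72
tcp_pos: [302.4, -391.9, 231.4]
tcp_rot: [[0.917, 0.399, 0.0], [0.399, -0.917, -0.0], [0.0, 0.0, -1.0]]
contact_force: [-0.6, -0.2, 0.3]
grip_width: 0.598
grasp_force: 0.0
```

Call:
step_arm([
  [0.6,0.96,-0.755,0,0],
  [0.6,0.96,-0.755,0,0],
  [0.6,0.96,-0.755,0,0],
  [0.6,0.96,-0.755,0,0],
  [0.6,0.96,-0.755,0,0],
])

```text
time_s: 2.35
tcp_pos: [374.7, -257.4, 231.5]
tcp_rot: [[0.917, 0.399, 0.0], [0.399, -0.917, -0.0], [0.0, 0.0, -1.0]]
contact_force: [1.3, -0.4, -0.3]
grip_width: 0.604
grasp_force: 0.0
```

Call:
step_arm([
  [0.6,0.96,-0.755,0,0],
  [0.6,0.96,-0.755,0,0],
  [0.6,0.96,-0.755,0,0],
  [0.6,0.96,-0.755,0,0],
  [0.6,0.96,-0.755,0,0],
])

```text
time_s: 2.98
tcp_pos: [447.1, -122.9, 231.5]
tcp_rot: [[0.917, 0.399, 0.0], [0.399, -0.917, -0.0], [0.0, 0.0, -1.0]]
contact_force: [0.5, -0.7, 0.5]
grip_width: 0.603
grasp_force: 0.0
```

Call:
step_arm([
  [0.6,0.96,-0.755,0,0],
  [0.6,0.96,-0.755,0,0],
  [0.6,0.96,-0.755,0,0],
  [0.6,0.96,-0.755,0,0],
  [0.6,0.96,-0.755,0,0],
])

```text
time_s: 3.6
tcp_pos: [519.4, 11.5, 231.4]
tcp_rot: [[0.917, 0.399, 0.0], [0.399, -0.917, -0.0], [0.0, 0.0, -1.0]]
contact_force: [0.3, -0.2, 0.8]
grip_width: 0.599
grasp_force: 0.0
```

Call:
step_arm([
  [0.6,0.96,-0.755,0,0],
  [0.6,0,0,0,0.95],
  [0.6,0,0,0,0.95],
  [0.6,0,0,0,0.95],
  [0.6,0,0,0,0.95],
])

```text
time_s: 4.22
tcp_pos: [533.4, 37.6, 231.3]
tcp_rot: [[0.999, -0.049, 0.0], [-0.049, -0.999, -0.0], [0.0, 0.0, -1.0]]
contact_force: [0.6, 0.1, -0.2]
grip_width: 0.6
grasp_force: 0.0
```

Call:
step_arm([
  [0.6,0,0,0,0.95],
  [0.6,0,0,0,0.95],
  [0.6,0,0,0,0.95],
  [0.6,0,0,0,0.95],
  [0.6,0,0,0,0.95],
])

```text
time_s: 4.85
tcp_pos: [533.4, 37.5, 231.3]
tcp_rot: [[0.814, -0.58, 0.0], [-0.58, -0.814, -0.0], [0.0, -0.0, -1.0]]
contact_force: [0.2, 1.0, 0.6]
grip_width: 0.601
grasp_force: 0.0
```

Call:
step_arm([
  [0.6,0,0,0,0.95],
  [0.6,0,0,0,0.95],
  [0.6,0,0,0,0.95],
  [0.6,0,0,0,0],
])

```text
time_s: 5.35
tcp_pos: [533.4, 37.5, 231.3]
tcp_rot: [[0.577, -0.817, 0.0], [-0.817, -0.577, 0.0], [0.0, -0.0, -1.0]]
contact_force: [0.5, -0.1, -0.4]
grip_width: 0.599
grasp_force: 0.0
```

```bash
python3 - <<'E'
from h import *
im=env.grab_frame("wrist")[:,:,::-1].copy();cv2.imwrite("pics/w1raw.png",im)
c=env.get_calibration("wrist");np.savez("w1.npz",**{k:np.array(v,float) for k,v in c.items()})
def circ(p,z,r,col):
    a=np.linspace(0,6.28,73);P=np.c_[p[0]+r*np.cos(a),p[1]+r*np.sin(a),a*0+z]
    cv2.polylines(im,[np.round(proj("wrist",P)).astype(np.int32)],True,col,1)
circ((571.5,-21.4),105,44,(255,255,0));circ((571.5,-21.4),135,27,(255,255,0));circ((580.4,-32.8),40,62,(0,255,0));circ((580.4,-32.8),75,40,(0,255,0))
cv2.imwrite("pics/w1.png",im)
E
```

```text
(no output)
```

View pics/w1.png

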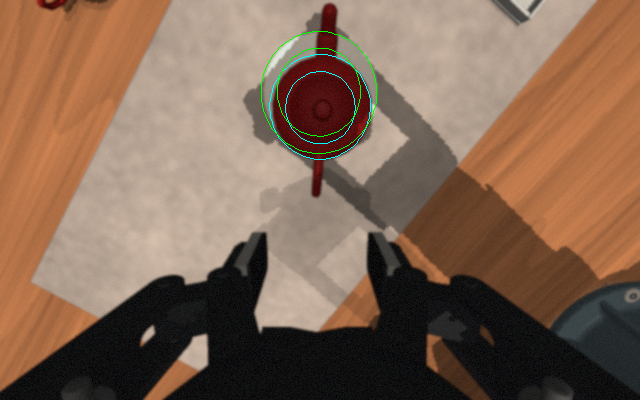

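The wrist view shows the belly (104,322), disc and lid matching my projected circles to about a pixel. The handle (175,318) lies midway between the fingers (265–370), so I descend straddling it.

Call:
step_arm([
  [0.6,0,0.1,0.9,0],
  [0.6,0,0,0.9,0],
  [0.6,0,0,0.9,0],
  [0.6,0,0,0.9,0],
])

```text
time_s: 5.9
tcp_pos: [531.4, 36.0, 140.7]
tcp_rot: [[0.578, -0.816, 0.0], [-0.816, -0.578, -0.0], [0.0, -0.0, -1.0]]
contact_force: [0.4, 0.2, -0.5]
grip_width: 0.599
grasp_force: 0.0
```

Call:
step_arm([
  [0.6,0,0,0.8,0],
  [0.6,0,0,0.8,0],
  [0.6,0,0,0.36,0],
  [0.6,0,0,0,0],
])

```text
time_s: 6.4
tcp_pos: [531.0, 36.1, 91.9]
tcp_rot: [[0.577, -0.817, -0.001], [-0.817, -0.577, 0.0], [-0.001, 0.001, -1.0]]
contact_force: [-0.5, -0.6, 0.1]
grip_width: 0.605
grasp_force: 0.0
```

Call:
step_arm([
  [0.6,0.2,0,0,0],
  [0.6,0.2,0,0,0],
  [0.6,0.2,0,0,0],
  [0.6,0.1,0,0,0],
  [0.6,0,0,0,0],
])

```text
time_s: 7.02
tcp_pos: [541.6, 21.5, 92.4]
tcp_rot: [[0.575, -0.818, 0.0], [-0.818, -0.575, 0.0], [0.0, -0.0, -1.0]]
contact_force: [0.7, 0.6, -0.2]
grip_width: 0.598
grasp_force: 0.0
```

```bash
cat > look.py <<'E'
import sys
from meas import *
n=sys.argv[1]
o=env.get_obs();T=np.array(o["tcp_pos"]);R=np.array(o["tcp_rot"])
for cam in("top","wrist"):
    im=env.grab_frame(cam)[:,:,::-1].copy()
    cv2.imwrite(f"pics/{cam}{n}.png",im)
print("F",np.round(o["contact_force"],1),"t",env.get_obs()["time_s"],"stand in tool",np.round(R.T@(np.array([580.4,-32.8,75])-T),1))
im=cv2.imread(f"pics/top{n}.png");hsv=cv2.cvtColor(im,cv2.COLOR_BGR2HSV).astype(int)
# knob/belly: red mask in top
red=((hsv[...,1]>150)&((hsv[...,0]<8)|(hsv[...,0]>172))).astype(np.uint8);red[:170]=0;red[240:]=0;red[:,:280]=0;red[:,370:]=0
print("red px",red.sum())
for z,p in (("pot",75),):
    for cam in("top","wrist"):
        for r in env.landmark_of(cam,"pot")[:2]:print(cam,round(r["score"],2),np.round(r["pixel"],1),np.round(atz(cam,r["pixel"],75)[:2],1))
im=cv2.imread(f"pics/wrist{n}.png")
def circ(p,z,r,col):
    a=np.linspace(0,6.28,73);P=np.c_[p[0]+r*np.cos(a),p[1]+r*np.sin(a),a*0+z]
    cv2.polylines(im,[np.round(proj("wrist",P)).astype(np.int32)],True,col,1)
pot=np.array([float(sys.argv[2]),float(sys.argv[3])])
circ(pot,105,44,(255,255,0));circ(pot,135,27,(255,255,0));circ(pot,147,8,(255,255,0));circ((580.4,-32.8),40,62,(0,255,0));circ((580.4,-32.8),75,40,(0,255,0))
t=cv2.imread(f"pics/top{n}.png")[165:240,280:370]
t=cv2.resize(t,(480,400),interpolation=cv2.INTER_CUBIC)
cv2.imwrite(f"pics/v{n}.png",np.vstack([im[:,:],np.zeros((1,640,3),np.uint8)]) if len(sys.argv)<5 else cv2.resize(np.hstack([im[:,100:500],t]),(800,364)))
E
python3 look.py 2 571.5 -21.4 both
```

```text
F [ 0.7  0.6 -0.2] t 7.125 stand in tool [66.7 -0.5 17.4]
red px 176
top 0.89 [ 96.1 309.6] [841.5   6.4]
top 0.78 [309.9 241.8] [308.7 167. ]
wrist 0.96 [143.4 321.4] [568.5 -21.8]
```

View pics/v2.png

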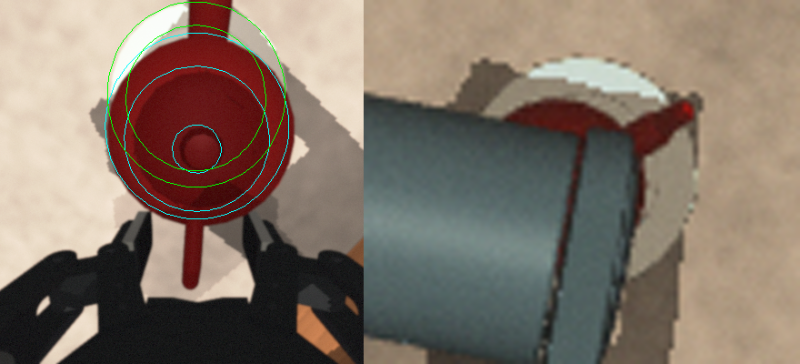

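The wrist view shows the pot a hair right of and behind my overlay, with the fingers just short of the belly and straddling the handle. I fit both outlines in this picture.

```bash
cat > fit.py <<'E'
import sys
from meas import *
n=sys.argv[1];pot=np.array([float(sys.argv[2]),float(sys.argv[3])]);st=np.array([580.4,-32.8])
im=cv2.GaussianBlur(cv2.imread(f"pics/wrist{n}.png"),(3,3),0).astype(np.float32)
red=im[...,2]-im[...,1]; gray=im.min(2)
o=env.get_obs();R=np.array(o["tcp_rot"]);T=np.array(o["tcp_pos"])
cam=ray("wrist",(0,0))[0]
prof=[(13,37),(20,41),(30,44),(36,43.6),(43,41)]
def sil(p):  # predicted silhouette: convex hull of belly circles
    a=np.linspace(0,2*np.pi,120,endpoint=False)
    P=np.vstack([np.c_[p[0]+r*np.cos(a),p[1]+r*np.sin(a),a*0+75+z] for z,r in prof])
    return cv2.convexHull(proj("wrist",P).astype(np.float32))
def edges(img,hull_fn,p,w,sgn,ok):
    h=hull_fn(p)[:,0];c=h.mean(0);E=[]
    for a in np.radians(range(0,360,3)):
        d=np.array([np.cos(a),np.sin(a)])
        # radius of hull along d
        rr=np.arange(20,260,.5);ins=np.array([cv2.pointPolygonTest(hull_fn_cache,tuple(map(float,c+d*r)),False)>0 for r in rr]);r0=rr[ins].max()
        s=np.arange(r0-w,r0+w,.5);X=c+d*s[:,None]
        if X.min()<2 or X[:,0].max()>637 or X[:,1].max()>397:continue
        v=cv2.remap(img,X[:,:1].astype(np.float32),X[:,1:].astype(np.float32),1)[:,0]
        g=sgn*np.gradient(v);i=g.argmax()
        if ok(v,g,i,a):E.append(X[i])
    return np.array(E)
hull_fn_cache=sil(pot)
E=edges(red,sil,pot,14,-1,lambda v,g,i,a:g[i]>8 and v[:8].mean()>40 and v[-6:].mean()<40)
# drop spout/handle outliers through soft loss
f=lambda p:[cv2.pointPolygonTest(sil(p),tuple(map(float,e)),True) for e in E]
s=least_squares(f,pot,loss="cauchy",f_scale=1.,diff_step=1e-3);print("pot",np.round(s.x,1),len(E),np.round(np.median(np.abs(f(s.x))),2))
def disc(p):
    a=np.linspace(0,2*np.pi,120,endpoint=False)
    return cv2.convexHull(proj("wrist",np.c_[p[0]+62*np.cos(a),p[1]+62*np.sin(a),a*0+40]).astype(np.float32))
hull_fn_cache=disc(st)
D=edges(gray,disc,st,10,-1,lambda v,g,i,a:g[i]>5 and v[3:8].min()>150)
print("disc edges",len(D))
if len(D)>8:
    f2=lambda p:[cv2.pointPolygonTest(disc(p),tuple(map(float,e)),True) for e in D]
    q=least_squares(f2,st,loss="cauchy",f_scale=1.,diff_step=1e-3);print("stand",np.round(q.x,1),np.round(np.median(np.abs(f2(q.x))),2));st2=q.x
v=np.r_[st-s.x,0];print("needed push in tool",np.round(R.T@v,1),"pot from TCP",np.round(R.T@(np.r_[s.x,0]-T),1)[:2])
E
python3 fit.py 2 571.5 -21.4; python3 - <<'E'
E
```

```text
Traceback (most recent call last):
  File "fit.py", line 29, in <module>
    s=least_squares(f,pot,loss="cauchy",f_scale=1.,diff_step=1e-3);print("pot",np.round(s.x,1),len(E),np.round(np.median(np.abs(f(s.x))),2))
  File "fit.py", line 28, in <lambda>
    f=lambda p:[cv2.pointPolygonTest(sil(p),tuple(map(float,e)),True) for e in E]
                                     ~~~^^^
  File "fit.py", line 12, in sil
    return cv2.convexHull(proj("wrist",P).astype(np.float32))
                          ~~~~^^^^^^^^^^^
  File "h.py", line 9, in proj
    c=env.get_calibration(cam);return cv2.projectPoints(np.array(P,float).reshape(-1,3),np.array(c["rvec"],float),np.array(c["tvec"],float),np.array(c["intrinsics"],float),None)[0].reshape(-1,2)
ValueError: time passes only in moves, steps and waits
```

```bash
sed -i '/^import numpy/a import functools\n@functools.lru_cache\ndef cal(cam): return env.get_calibration(cam)' h.py; sed -i 's/c=env.get_calibration(cam)/c=cal(cam)/' h.py; python3 fit.py 2 571.5 -21.4
```

```text
pot [568.3 -20.1] 93 1.42
disc edges 26
stand [578.5 -33.8] 0.29
needed push in tool [17.4 -2.6 -0. ] pot from TCP [49.8  2.1]
```

Call:
step_arm([
  [0.6,0.06,0,0,0],
  [0.6,0.06,0,0,0],
  [0.6,0.06,0,0,0],
  [0.6,0.06,0,0,0],
  [0.6,0.06,0,0,0],
])

```text
time_s: 7.85
tcp_pos: [545.4, 15.7, 92.1]
tcp_rot: [[0.576, -0.818, -0.001], [-0.818, -0.576, 0.0], [-0.001, 0.001, -1.0]]
contact_force: [-2.2, 1.0, 1.4]
grip_width: 0.603
grasp_force: 0.9
```

Call:
step_arm([
  [0.6,0.06,0,0,0],
  [0.6,0.06,0,0,0],
  [0.6,0.06,0,0,0],
  [0.6,0.06,0,0,0],
  [0.6,0.03,0,0,0],
])

```text
time_s: 8.48
tcp_pos: [549.7, 10.0, 92.3]
tcp_rot: [[0.576, -0.818, 0.0], [-0.818, -0.576, 0.0], [0.0, -0.0, -1.0]]
contact_force: [-0.5, 0.6, 0.1]
grip_width: 0.598
grasp_force: 0.7
```

```bash
python3 look.py 3 577 -29 both; python3 fit.py 3 577 -29
```

```text
F [-0.5  0.6  0.1] t 8.575 stand in tool [52.7 -0.4 17.3]
red px 94
top 0.77 [ 94.9 311.2] [844.6   2.4]
top 0.58 [312.  241.5] [303.6 167.7]
wrist 0.56 [152.4 315.9] [576.5 -28. ]
pot [574.9 -25.8] 92 1.78
disc edges 31
stand [578.9 -33.6] 0.22
needed push in tool [ 8.9 -0.5  0. ] pot from TCP [43.8  0.1]
```

View pics/v3.png

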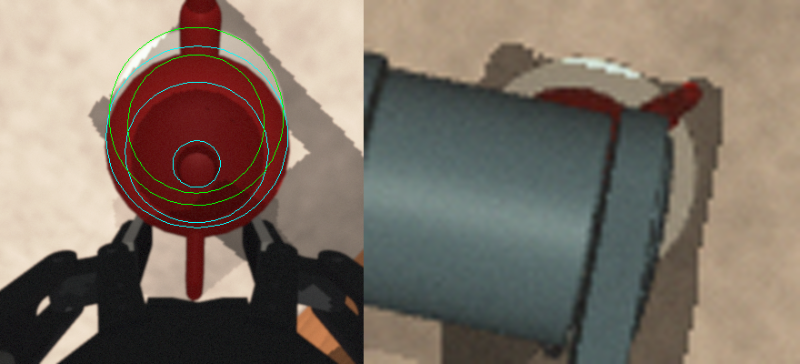

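Contact works and the pot slides straight. The top-view and contact geometry say 6 mm more, the wrist outline fit 9 mm (its residual is larger), so I push 7 mm, back off and check from above.

Call:
step_arm([
  [0.6,0.06,0,0,0],
  [0.6,0.06,0,0,0],
  [0.6,0.06,0,0,0],
  [0.6,0.06,0,0,0],
  [0.6,0.04,0,0,0],
])

```text
time_s: 9.3
tcp_pos: [553.7, 4.3, 92.3]
tcp_rot: [[0.576, -0.818, -0.0], [-0.818, -0.576, -0.0], [-0.0, 0.0, -1.0]]
contact_force: [-1.1, 0.8, -0.4]
grip_width: 0.602
grasp_force: 0.7
```

Call:
step_arm([
  [0.6,0,0,0,0],
  [0.6,-0.1,0,0,0],
  [0.6,-0.3,0,0,0],
  [0.6,-0.5,0,0,0],
  [0.6,-0.2,0,0,0],
])

```text
time_s: 9.93
tcp_pos: [537.1, 27.8, 92.2]
tcp_rot: [[0.576, -0.817, -0.0], [-0.817, -0.576, 0.0], [-0.0, 0.0, -1.0]]
contact_force: [-0.2, 0.1, -0.3]
grip_width: 0.602
grasp_force: 0.0
```

Call:
step_arm([
  [0.6,0,0,-0.8,0],
  [0.6,0,0,-0.9,0],
  [0.6,0,0,-0.9,0],
  [0.6,0,0,-0.9,0],
  [0.6,0,0,-0.9,0],
])

```text
time_s: 10.55
tcp_pos: [537.6, 27.2, 203.1]
tcp_rot: [[0.576, -0.817, 0.0], [-0.817, -0.576, -0.0], [0.0, -0.0, -1.0]]
contact_force: [0.2, 0.1, -0.1]
grip_width: 0.602
grasp_force: 0.0
```

Call:
step_arm([
  [0.6,-1,0,-0.9,0],
  [0.6,-1,0,-0.9,0],
  [0.6,-1,0,0,0],
  [0.6,-1,0,0,0],
  [0.6,-1,0,0,0],
])

```text
time_s: 11.18
tcp_pos: [465.1, 129.9, 247.4]
tcp_rot: [[0.576, -0.817, 0.0], [-0.817, -0.576, -0.0], [0.0, -0.0, -1.0]]
contact_force: [0.8, 0.1, -0.0]
grip_width: 0.6
grasp_force: 0.0
```

Call:
step_arm([
  [0.6,-1,-0.5,0,0],
  [0.6,-1,-0.5,0,0],
  [0.6,0,0,0,0],
])

```text
time_s: 11.55
tcp_pos: [456.8, 185.8, 247.3]
tcp_rot: [[0.578, -0.816, 0.0], [-0.816, -0.578, 0.0], [-0.0, -0.0, -1.0]]
contact_force: [0.1, -0.1, -0.3]
grip_width: 0.6
grasp_force: 0.0
```

```bash
python3 - <<'E'
from meas import *
bgr=env.grab_frame("top")[:,:,::-1].copy();cv2.imwrite("pics/top4.png",bgr)
hsv=cv2.cvtColor(bgr,cv2.COLOR_BGR2HSV).astype(int)
red=((hsv[...,1]>150)&((hsv[...,0]<8)|(hsv[...,0]>172))).astype(np.uint8);red[:170]=0;red[240:]=0;red[:,:280]=0;red[:,370:]=0
b=cv2.morphologyEx(red,cv2.MORPH_OPEN,cv2.getStructuringElement(cv2.MORPH_ELLIPSE,(19,19)))
c=max(cv2.findContours(b,0,1)[0],key=cv2.contourArea);m=cv2.moments(c);px=(m['m01']/m['m00'],m['m10']/m['m00'])
print("belly",np.round(atz("top",px,105),1),cv2.contourArea(c),"stand 580.4 -32.8")
for r in env.landmark_of("top","pot")[:3]:print(r["score"],np.round(atz("top",r["pixel"],75),1))
sc=env.grab_frame("scene")[:,:,::-1].copy();cv2.imwrite("pics/scene4.png",sc)
print(env.get_obs()["tcp_pos"],env.get_obs()["time_s"])
a=cv2.resize(bgr[165:240,280:370],None,fx=5,fy=5,interpolation=cv2.INTER_CUBIC)
s=cv2.resize(sc[155:245,265:345],(333,375),interpolation=cv2.INTER_CUBIC)
cv2.imwrite("pics/v4.png",np.hstack([a,s]))
E
```

```text
belly [581.3 -33.  105. ] 913.5 stand 580.4 -32.8
0.87 [311.6 173.   75. ]
0.68 [836.9   9.3  75. ]
0.6 [577.  -27.4  75. ]
[457.49163959 183.94907951 247.25733354] 11.7
```

View pics/v4.png

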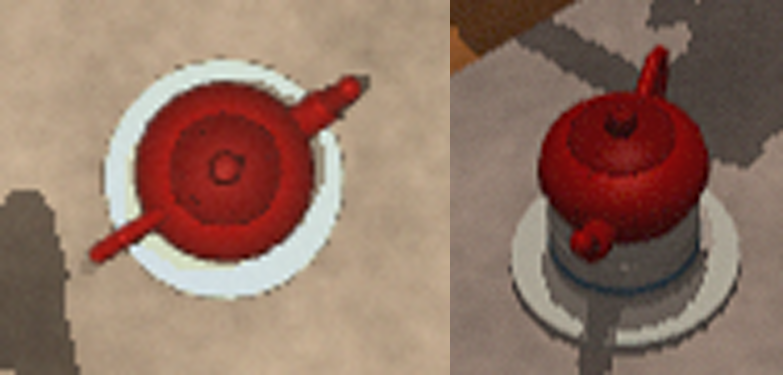

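The views show the belly centred over the disc: crop (226,171) against (223,179), which leaves about 1 mm after parallax. In the scene view the pot stands upright and centred on the pillar, and the arm is well clear.

```bash
python3 -c "
from rig import env
print(env.finish_job())"
```

```text
the job is handed in; nothing more can be done
None
```

The job is handed in: I nudged the large red teapot by its belly to about 1 mm from the stand's centre by the top camera (the wrist camera's rougher fit put it up to 3 mm short), upright, with no sign of contact with anything else and the arm clear.

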